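# Put the paper-cutting chisels back on their own rests

### The job

The cutting tools are on the wrong rests: put the red chisel on the red rest, the blue chisel on the blue rest, and the two green-sleeved punches side by side on the green rest, each lying flat, lengthwise and centred across both ridges. The two punches are a matched pair: always carry them together in one grasp and never part them. Every coloured rest is taken at the start, so you may park a tool on the bare wooden rest on the way; leave the brass tin and the white jar where they stand.

Things in the scene. Friction and masses are not known exactly. Their poses are not given: they have to be found in the camera images.
- chisel_red: Chisel with a red sleeve and red striking end. 160 mm long; shank 16 x 16 mm square, the last 30 mm at +x a blade 26 wide, 6 mm thick. 0.1 to 0.2 kg. Origin: mid-length, on the flat underside (26 mm up on a rest); x along the tool to the blade (either way round will do), z up. Sleeve 74 mm long at mid-length: grip there. Starts on the blue rest.
- chisel_blue: Chisel with a blue sleeve and blue striking end. 160 mm long; shank 16 x 16 mm square, the last 30 mm at +x a blade 26 wide, 6 mm thick. 0.1 to 0.2 kg. Origin: mid-length, on the flat underside (26 mm up on a rest); x along the tool to the blade (either way round will do), z up. Sleeve 74 mm long at mid-length: grip there. Starts on the green rest.
- punch_bright: Bright-metal punch of the pair: bar 12 wide, 14 mm high, round 9 mm tip on the last 20 mm at +x, 160 mm overall, 90 g, green sleeve 60 mm long at mid-length. Origin: mid-length, on the flat underside (26 mm up on a rest); x along the bar, z up. Starts on the red rest, its twin parallel beside it, gap about 5 mm, the pair 29 mm wide.
- punch_dark: Black-metal punch of the pair: bar 12 wide, 14 mm high, round 9 mm tip on the last 20 mm at +x, 160 mm overall, 90 g, green sleeve 60 mm long at mid-length. Origin: mid-length, on the flat underside (26 mm up on a rest); x along the bar, z up. Starts on the red rest, its twin parallel beside it, gap about 5 mm, the pair 29 mm wide.
- rest_red: Red tool rest, fixed; place and yaw vary. Base 150 (x) x 70 (y) x 6 mm; two ridges along y at x = +-45 mm, 12 mm thick, tops 26 mm high, end stops to 34 mm (54 mm clear between them; 78 mm clear between ridges for fingers beside the tool). A tool lies along x over both ridges. Origin: centre of the underside; x along the length, z up. Home of the red chisel.
- rest_blue: Blue tool rest, fixed; place and yaw vary. Base 150 (x) x 70 (y) x 6 mm; two ridges along y at x = +-45 mm, 12 mm thick, tops 26 mm high, end stops to 34 mm (54 mm clear between them; 78 mm clear between ridges for fingers beside the tool). A tool lies along x over both ridges. Origin: centre of the underside; x along the length, z up. Home of the blue chisel.
- rest_green: Green tool rest, fixed; place and yaw vary. Base 150 (x) x 70 (y) x 6 mm; two ridges along y at x = +-45 mm, 12 mm thick, tops 26 mm high, end stops to 34 mm (54 mm clear between them; 78 mm clear between ridges for fingers beside the tool). A tool lies along x over both ridges. Origin: centre of the underside; x along the length, z up. Home of the pair of punches.
- rest_spare: Bare plywood-coloured tool rest, fixed; place and yaw vary. Base 150 (x) x 70 (y) x 6 mm; two ridges along y at x = +-45 mm, 12 mm thick, tops 26 mm high, end stops to 34 mm (54 mm clear between them; 78 mm clear between ridges for fingers beside the tool). A tool lies along x over both ridges. Origin: centre of the underside; x along the length, z up. Empty at the start, and empty again at the end; the free spot.
- tin: Bystander: open round brass tin, 76 mm across, 36 mm high, loose, standing in the row among the rests. Origin: centre of the underside.
- jar: Bystander: closed white jar with an orange cap, 64 mm across, 85 mm high, loose, standing close to the tin, on the robot side of it. Origin: centre of the underside.
Mind the look-alikes: they are no part of the job. Of the things like the punch_dark, leave any that is orange; of the rest the smaller one is meant.

How it is judged:
At the end, for the whole second after the job is handed in: Each tool rests still on both ridges of its colour's rest: underside 22-30 mm high, flat within 0.15 rad, along the rest within 0.25 rad (either way round), its middle within 15 mm lengthwise and 15 mm (chisels) or 21 mm (punches) sideways of centre; punches under 30 mm apart (x of chisel_red in the frame of rest_red between -0.015 and 0.015 m and y of chisel_red in the frame of rest_red between -0.015 and 0.015 m and z of chisel_red in the frame of rest_red between 0.022 and 0.03 m and angle between the x axis of chisel_red and the x axis of rest_red, either way round below 0.25 rad and angle between each of chisel_red, chisel_blue, punch_bright, punch_dark's own z axis and vertical below 0.15 rad and linear speed of each of chisel_red, chisel_blue, punch_bright, punch_dark below 0.02 m/s and x of chisel_blue in the frame of rest_blue between -0.015 and 0.015 m and y of chisel_blue in the frame of rest_blue between -0.015 and 0.015 m and z of chisel_blue in the frame of rest_blue between 0.022 and 0.03 m and angle between the x axis of chisel_blue and the x axis of rest_blue, either way round below 0.25 rad and x of punch_bright in the frame of rest_green between -0.015 and 0.015 m and y of punch_bright in the frame of rest_green between -0.021 and 0.021 m and z of punch_bright in the frame of rest_green between 0.022 and 0.03 m and angle between the x axis of each of punch_bright, punch_dark and the x axis of rest_green, either way round below 0.25 rad and x of punch_dark in the frame of rest_green between -0.015 and 0.015 m and y of punch_dark in the frame of rest_green between -0.021 and 0.021 m and z of punch_dark in the frame of rest_green between 0.022 and 0.03 m and distance between punch_bright and punch_dark below 0.03 m); the robot touches nothing.
It fails at once if the two punches are parted (origins more than 45 mm apart) (distance between punch_bright and punch_dark above 0.045 m).
It fails at once if the tin is moved by more than 25 mm (distance of tin from where it was at the start of the episode above 0.025 m).
It fails at once if the jar is moved by more than 25 mm or tipped (distance of jar from where it was at the start of the episode above 0.025 m or angle between jar's own z axis and vertical above 0.4 rad).
It also fails if it takes over 125 s, if anything falls off the work surface, if the arm or the gripper's body presses on something with over 40 N, if the wrist force passes 120 N, or if a joint passes its speed limit or range.

### The arm

A 6-joint arm with a two-finger parallel gripper is mounted at the origin on the work surface. World frame = base frame: x ahead of the robot, y to its left, z up, the work surface at z = 0. Lengths are in m, angles in rad, forces in N, time in s.
With the tool pointing down it reaches from about 0.375 to 0.9 m from the base axis. Payload 3.1 kg.
Tool frame: the origin (TCP) lies between the finger pads; the fingertips stand 25 mm ahead of it and the grasp point (between the pads) lies 6 mm ahead of it; y points along the fingers, x is the direction in which the jaws open and shut, and the axes are right-handed (so a half turn about y gives the same grasp; the last joint's range is limited). The gripper opens to 87 mm and grips with 3 to 60 N. Pads are 19 mm wide; open, the fingers measure 117 mm over their backs; the gripper's body (75 mm by 190 mm) begins 51 mm behind the grasp point.
Start: joints at [-0.178, 0.527, 1.433, -0, 1.181, -0.178], TCP at [0.625, 0, 0.248] pointing down, gripper open.
Joint ranges: [-3.08, 3.08], [-0.75, 2.2], [0.22, 2.44], [-1.43, 4.57], [0, 2.65], [-2.85, 2.85]. Speed limits (rad/s): [2.79, 2.79, 3.14, 3.14, 3.14, 3.14].

### API

Orientations are given as a unit quaternion [x, y, z, w].
In Python, from rig import robot gives the robot as it stands.
- The arm moves only by the tool carry_out, never from a script. Its argument "moves" is a list of rows, each a list of 7 numbers: the opening, from 0 (shut) to 1 (fully open), then the shift along the tool's x, y, z in cm, then the turn, a rotation vector about the tool's x, y, z in rad. In form: [[grip, x, y, z, rx, ry, rz], ...]. A call has 1 to 20 rows; each row is the pose to reach, as a shift and turn from the pose commanded when the call began, along the tool's axes at that moment; what a row does not reach only later rows make up. A row lasts 1/10 s, in which the tool goes at most 50 mm and 8.59 degrees, less where a joint would pass 70% of its speed; a pose out of reach is approached as far as the arm can. A call with a gripper value outside its range is refused whole. The fingers move at their own pace and stop on an object; "force" is the grip in N (left out, the last holds). Time passes only in rows, so rows that repeat a pose let the fingers close. It gives the time, the measured TCP pose, the force and the opening at its end, in the units of the state.
- robot.get_obs(): the state, without advancing time (a new reading comes with each control period).
- robot.camera(name): name is "scene" or "side" or "wrist"; returns the picture (420x560x3 uint8, red, green, blue); there is no depth.
- robot.camera_params(name): a dict with "fx", "fy", "cx", "cy" (pixels), "k1" (the pictures are not rectified: a ray, as slopes to the right and down, at radius r is drawn at 1 + k1 r^2 times it, then the intrinsics apply), "extrinsics" (4x4, takes a point from camera to world coordinates); the wrist camera has in their place "mount" (4x4, takes a point from camera to tool coordinates, whose origin is the TCP and whose axes are the tool frame's). Camera axes: x right, y down, z forward; pixel columns grow to the right and rows downward; lengths in m; the calibration is good to about 2 mm. A picture is of the moment at which its call begins: read the wrist's pose just before it. camera_params takes no time and is no camera call.
- robot.hand_in(): hands the job in, once; it reports no verdict.
The state is a dict: "time": time; "q": joint angles; "joint_velocities": joint speeds; "joint_torque": joint torques, N m; "position": TCP position; "tool_rot": TCP orientation; "ft_force": force on the tool from outside, world axes, zero at the start; "moment": the same for the moment, N m; "grip_width": finger opening in m.
Only numpy, scipy, OpenCV 4.12 (cv2) and the standard library are available. Lean on these libraries where they do the work, as an engineer would, in place of code of your own. Each camera call takes 0.05 s, during which the arm holds its last target.

## Working session

There is one attempt and no reset: what is moved stays moved. The work goes in short steps, Python scripts to look and compute and a tool call to move; the robot and the scene stay as the last step left them, time stands still between calls to the robot, and variables do not carry over. Pictures are saved under pics/ and viewed, and the job is handed in when it is done.

Besides the shell and the picture viewer there is one more tool, called after ">>>" by a JSON object that holds its "fn" and its "kwargs", one argument or row to a line. carry_out: Moves the arm, as the interface text tells. Its arguments: {"type":"object","properties":{"moves":{"type":"array"},"force":{"type":"number"}},"required":["moves"]}

```bash
mkdir -p pics; cat > h.py <<'E'
import numpy as np, cv2
from rig import robot
from scipy.spatial.transform import Rotation as R
def snap(n,f):
    o=robot.get_obs(); im=robot.camera(n); cv2.imwrite(f'pics/{f}.png',im[:,:,::-1]); return o,im
def T_tool(o):
    T=np.eye(4);T[:3,:3]=R.from_quat(o['tool_rot']).as_matrix();T[:3,3]=o['position'];return T
def ext(n,o=None):
    p=robot.camera_params(n)
    return p,(T_tool(o)@np.array(p['mount']) if n=='wrist' else np.array(p['extrinsics']))
def plane(n,uv,z,o=None):
    p,E=ext(n,o); out=[]
    for u,v in np.atleast_2d(uv):
        a=np.array([(u-p['cx'])/p['fx'],(v-p['cy'])/p['fy']]); s=a.copy()
        for _ in range(30): s=a/(1+p['k1']*(s@s))
        d=E[:3,:3]@np.array([s[0],s[1],1]); t=(z-E[2,3])/d[2]; out.append(E[:3,3]+t*d)
    return np.array(out)
def proj(n,P,o=None):
    p,E=ext(n,o); c=(np.atleast_2d(P)-E[:3,3])@E[:3,:3]; s=c[:,:2]/c[:,2:]
    f=1+p['k1']*(s**2).sum(1,keepdims=True); s=s*f
    return s*[p['fx'],p['fy']]+[p['cx'],p['cy']]
E
python3 - <<'E'
from h import *
o,a=snap('scene','s0');o2,b=snap('side','d0');o3,c=snap('wrist','w0')
print(o3)
for n in('scene','side','wrist'):print(n,robot.camera_params(n))
E
```

```text
{'time': 0.1, 'q': array([-1.78467570e-01,  5.28359599e-01,  1.43377769e+00,  4.84478759e-06,
        1.18142185e+00, -1.78549482e-01]), 'joint_velocities': array([ 0.00024794, -0.00278227, -0.00357997,  0.00138533,  0.00100094,
       -0.00102141]), 'joint_torque': array([-3.02360622e-04, -4.40987206e+01, -1.77151054e+01,  6.34850166e-02,
        5.34114777e-02, -3.85449334e-05]), 'position': array([6.24381325e-01, 1.62610624e-04, 2.46676693e-01]), 'tool_rot': array([-7.06981429e-01,  6.55620411e-04,  7.12237595e-04,  7.07231449e-01]), 'ft_force': array([ 0.38674733,  0.07636922, -0.69891809]), 'moment': array([ 0.03509762,  0.02705186, -0.04573817]), 'grip_width': 0.08688856754709241}
scene {'fx': 403.9398420769721, 'fy': 403.9398420769721, 'cx': 282.4045556356156, 'cy': 210.09553514950755, 'k1': -0.1008096833512269, 'extrinsics': array([[ 0.85699141,  0.37118928, -0.35746921,  0.83730066],
       [ 0.51505393, -0.63968469,  0.57054619, -0.56910618],
       [-0.01688695, -0.67306911, -0.73938678,  0.7933562 ],
       [ 0.        ,  0.        ,  0.        ,  1.        ]])}
side {'fx
[... 265 characters left out ...]
8.51435943e-01,
        -1.19380806e+00],
       [-7.14013136e-04, -8.71009457e-01, -4.91265729e-01,
         7.58921325e-01],
       [ 0.00000000e+00,  0.00000000e+00,  0.00000000e+00,
         1.00000000e+00]])}
wrist {'fx': 326.9410322618656, 'fy': 326.9410322618656, 'cx': 276.3792903501478, 'cy': 209.37602849703518, 'k1': -0.04730287888559975, 'mount': array([[ 9.99999310e-01,  1.01011827e-03, -5.99331589e-04,
         7.56851667e-04],
       [ 8.28189403e-04, -2.44585773e-01,  9.69627307e-01,
        -1.37135602e-01],
       [ 8.32850275e-04, -9.69627134e-01, -2.44586441e-01,
         6.71821898e-02],
       [ 0.00000000e+00,  0.00000000e+00,  0.00000000e+00,
         1.00000000e+00]])}
```

View pics/s0.png

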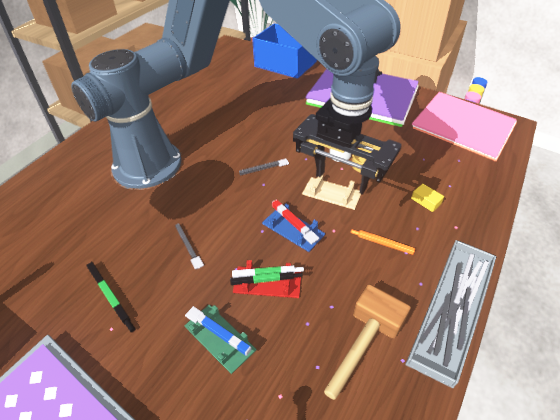

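View pics/d0.png

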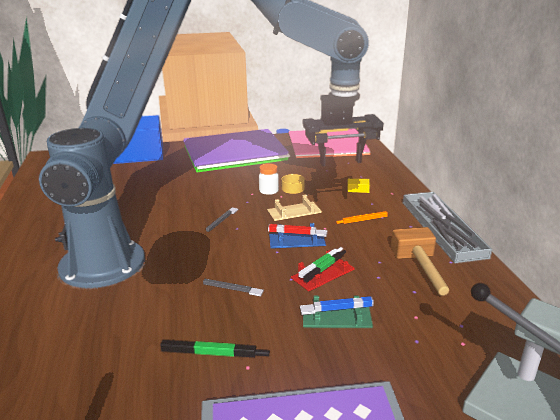

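View pics/w0.png

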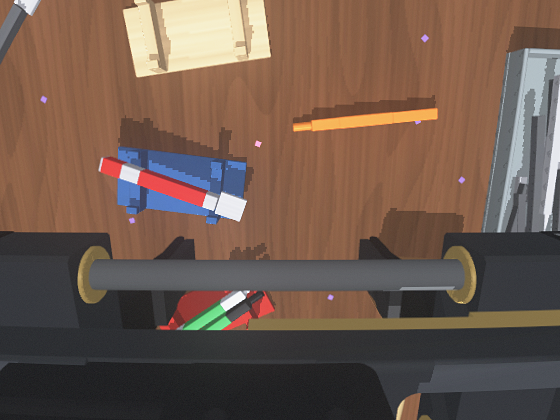

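```bash
python3 - <<'E'
import cv2
a=cv2.imread('pics/s0.png');b=cv2.imread('pics/d0.png')
cv2.imwrite('pics/s0c.png',cv2.resize(a[190:375,170:340],None,fx=3.2,fy=3.2,interpolation=2))
cv2.imwrite('pics/d0c.png',cv2.resize(b[160:335,250:390],None,fx=3.4,fy=3.4,interpolation=2))
E
```

```text
(no output)
```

View pics/s0c.png

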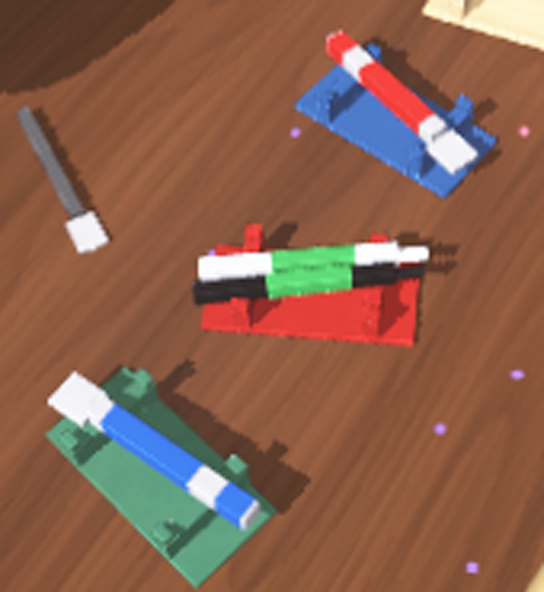

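View pics/d0c.png

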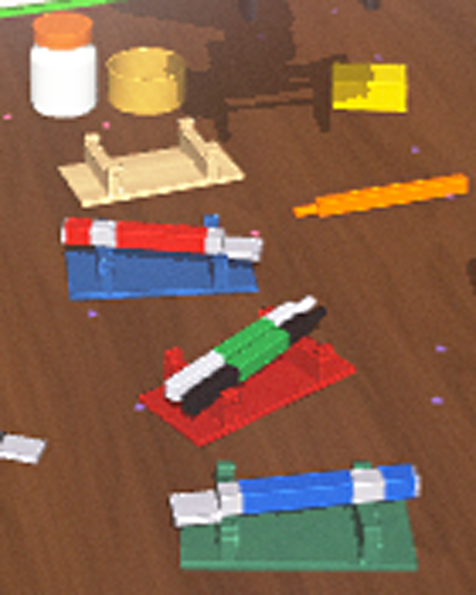

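```bash
python3 - <<'E'
from h import *
print(robot.get_obs()['time'])
print(plane('scene',[[294,229],[268,280],[220,340],[332,192],[110,298]],.01).round(3))
print(plane('side',[[298,235],[323,270],[338,310],[294,210],[268,190],[293,190]],.01).round(3))
E
```

```text
0.15
[[ 0.517 -0.005  0.01 ]
 [ 0.541 -0.165  0.01 ]
 [ 0.534 -0.339  0.01 ]
 [ 0.541  0.161  0.01 ]
 [ 0.26  -0.389  0.01 ]]
[[ 0.518  0.009  0.01 ]
 [ 0.542 -0.167  0.01 ]
 [ 0.534 -0.323  0.01 ]
 [ 0.539  0.153  0.01 ]
 [ 0.486  0.303  0.01 ]
 [ 0.565  0.286  0.01 ]]
```

>>> {"fn": "carry_out", "kwargs": {
  "moves": [
    [1,0,-5,-5,0,0,0],
    [1,-2,-8,-10,0,0,0],
    [1,-4,-8,-15,0,0,0],
    [1,-6,-8,-20,0,0,0],
    [1,-8,-8,-25,0,0,0],
    [1,-8,-8,-27,0,0,0],
    [1,-8,-8,-27,0,0,0],
    [1,-8,-8,-27,0,0,0],
    [1,-8,-8,-27,0,0,0]
  ]
}}

```text
time: 1.05
position: [0.545, -0.2689, 0.3271]
tool_rot: [-0.707, 0.0, 0.0, 0.708]
ft_force: [-0.2, 0.2, 0.1]
grip_width: 0.0867
```

```bash
python3 - <<'E'
from h import *
o,_=snap('wrist','w1');print(o['time'],o['position'],o['tool_rot'])
import pickle;pickle.dump(o,open('o1.pkl','wb'))
snap('scene','s1');snap('side','d1')
E
```

```text
1.05 [ 0.54495273 -0.26890327  0.32711018] [-7.06550109e-01  1.48332157e-04  3.07762888e-04  7.07662933e-01]
```

View pics/w1.png

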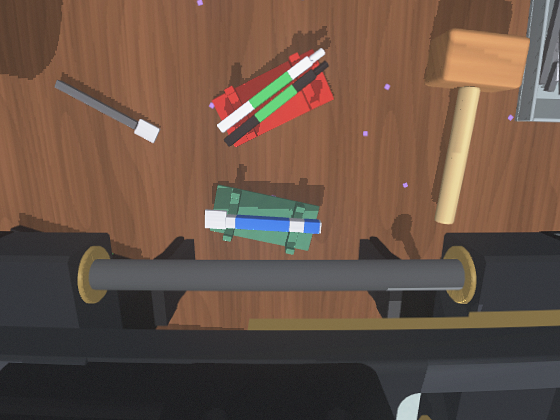

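>>> {"fn": "carry_out", "kwargs": {
  "moves": [
    [1,0,0,5,0,0,0],
    [1,0,0,10,0,0,0],
    [1,0,0,15,0,0,0],
    [1,0,0,20,0,0,0],
    [1,0,0,23,0,0,0],
    [1,0,0,23,0,0,0],
    [1,0,0,23,0,0,0],
    [1,0,0,23,0,0,0]
  ]
}}

```text
time: 2.0
position: [0.5452, -0.0402, 0.3276]
tool_rot: [0.707, 0.0, -0.0, -0.707]
ft_force: [-0.4, 0.2, 0.3]
grip_width: 0.0873
```

```bash
python3 - <<'E'
from h import *
o,_=snap('wrist','w2');print(o['time'],o['position'],o['tool_rot'])
import pickle;pickle.dump(o,open('o2.pkl','wb'))
E
```

```text
2.0 [ 0.54518964 -0.04019249  0.32762505] [ 7.07320216e-01  2.49586860e-04 -2.50622563e-05 -7.06893237e-01]
```

View pics/w2.png

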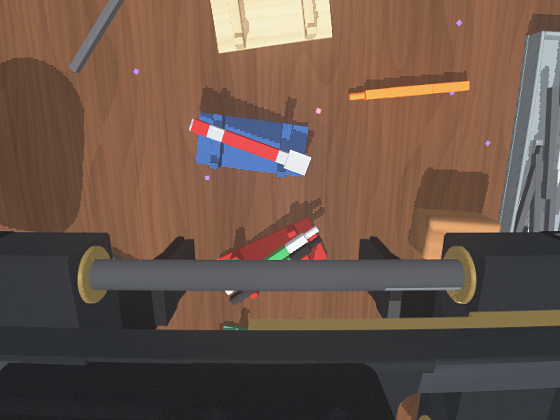

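>>> {"fn": "carry_out", "kwargs": {
  "moves": [
    [1,0,0,5,0,0,0],
    [1,0,0,10,0,0,0],
    [1,0,0,13,0,0,0],
    [1,0,0,13,0,0,0],
    [1,0,0,13,0,0,0],
    [1,0,0,13,0,0,0]
  ]
}}

```text
time: 2.65
position: [0.5453, 0.0884, 0.3274]
tool_rot: [0.707, -0.001, 0.001, -0.707]
ft_force: [0.7, 0.1, -0.3]
grip_width: 0.087
```

```bash
python3 - <<'E'
from h import *
o,_=snap('wrist','w3');print(o['time'],o['position'],o['tool_rot'])
import pickle;pickle.dump(o,open('o3.pkl','wb'))
from itertools import product
# segmentation: minAreaRect of base outlines
for w,col in (('w1','red'),('w1','green'),('w2','blue'),('w3','spare'),('w3','blue')):
    o=pickle.load(open('o'+w[1]+'.pkl','rb'))
    im=cv2.imread(f'pics/{w}.png'); h=cv2.cvtColor(im,cv2.COLOR_BGR2HSV); H,S,V=[h[...,i].astype(int) for i in range(3)]
    B,G,Rr=[im[...,i].astype(int) for i in range(3)]
    m={'red':((H<4)|(H>176))&(S>190)&(V>60),'green':(H>65)&(H<85)&(S>80)&(S<190)&(V>50),
       'blue':(H>104)&(H<118)&(S>120)&(V>70),'spare':(H>10)&(H<26)&(S<115)&(V>165)}[col]
    m=m.astype(np.uint8); m[235:]=0
    n,l,st,c=cv2.connectedComponentsWithStats(m)
    keep=[i for i in range(1,n) if st[i,4]>60]; print(w,col,[(st[i].tolist()) for i in keep])
    vis=im.copy(); vis[m>0]=(255,0,255); cv2.imwrite(f'pics/m_{w}{col}.png',cv2.resize(vis[:240],None,fx=1.4,fy=1.4))
E
```

```text
2.65 [0.54533838 0.08842961 0.32744207] [ 7.07322302e-01 -7.05055925e-04  6.64789259e-04 -7.06890531e-01]
w1 red []
w1 green [[249, 72, 43, 36, 463], [255, 85, 42, 37, 423], [230, 193, 10, 11, 88], [238, 202, 55, 16, 448], [295, 207, 23, 12, 157], [229, 229, 59, 6, 236]]
w2 blue [[200, 113, 22, 15, 184], [225, 117, 83, 37, 1484], [196, 135, 25, 34, 594], [221, 144, 80, 33, 1038]]
w3 spare [[240, 84, 89, 65, 4484], [213, 94, 33, 58, 1325]]
w3 blue [[204, 205, 22, 17, 236], [228, 208, 78, 27, 1464]]
```

View pics/w3.png

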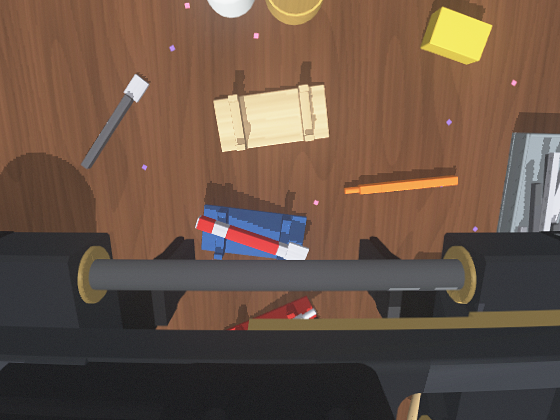

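```bash
python3 - <<'E'
import cv2,numpy as np
def crop(w,x,y,W,H,f):
    a=cv2.imread(f'pics/{w}.png')[y:y+H,x:x+W]; a=cv2.resize(a,None,fx=f,fy=f,interpolation=2)
    for i in range(0,W,10): cv2.putText(a,str(x+i),(i*f,8),0,.3,(255,255,255),1); a[::4,i*f]=(255,255,255)
    for i in range(0,H,10): cv2.putText(a,str(y+i),(0,i*f+4),0,.3,(0,255,255),1); a[i*f,::4]=(255,255,255)
    return a
cv2.imwrite('pics/c1.png',crop('w1',200,40,140,110,5))
cv2.imwrite('pics/c2.png',crop('w1',195,175,135,85,5))
cv2.imwrite('pics/c3.png',crop('w2',180,105,140,80,5))
cv2.imwrite('pics/c4.png',crop('w3',205,75,135,85,5))
E
```

```text
(no output)
```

View pics/c1.png

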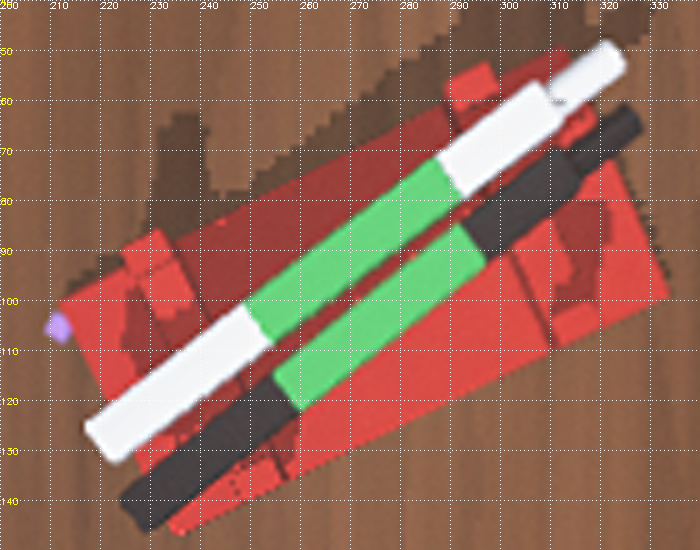

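View pics/c2.png

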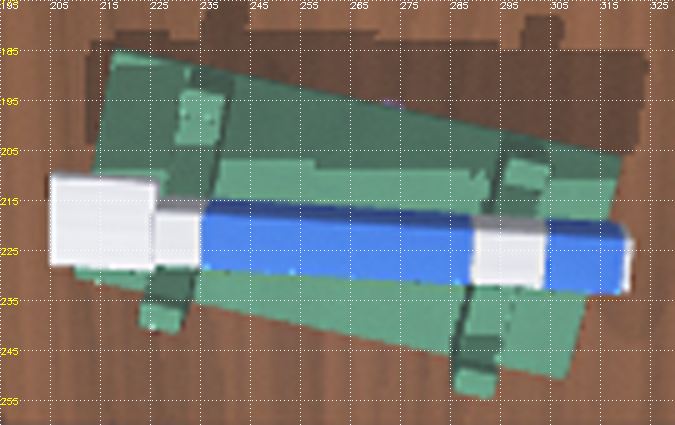

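View pics/c3.png

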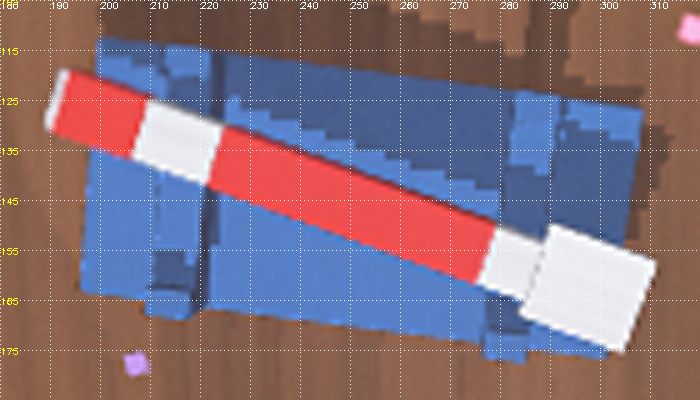

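View pics/c4.png

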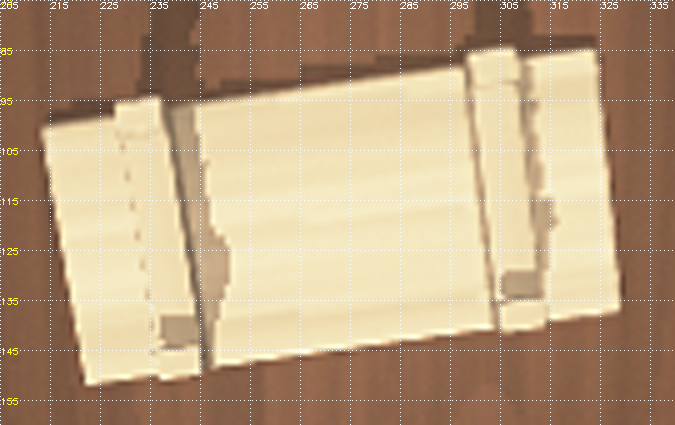

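```bash
cat > m.py <<'E'
from h import *
import pickle
O={i:pickle.load(open(f'o{i}.pkl','rb')) for i in (1,2,3)}
def quad(i,x0,y0,pts,z,name):
    uv=np.array(pts)/5+[x0,y0]; P=plane('wrist',uv,z,O[i])
    c=P.mean(0); # order: TL,TR,BR,BL
    ax=(P[1]+P[2]-P[0]-P[3])/2; ay=(P[0]+P[1]-P[2]-P[3])/2
    print(name,c.round(4),'len %.4f wid %.4f yaw %.3f'%(np.linalg.norm(ax),np.linalg.norm(ay),np.arctan2(ax[1],ax[0])))
    return c
quad(1,200,40,[(62,303),(565,46),(668,295),(178,535)],.006,'rest_red')
quad(1,195,175,[(113,52),(621,155),(566,378),(76,280)],.006,'rest_green')
quad(2,180,105,[(98,38),(643,105),(606,357),(80,290)],.006,'rest_blue')
quad(3,205,75,[(43,128),(596,50),(620,312),(88,385)],.006,'rest_spare')
quad(1,195,175,[(205,215),(473,231),(470,285),(203,268)],.042,'ch_blue')
quad(2,180,105,[(222,126),(497,222),(472,283),(208,186)],.042,'ch_red')
quad(1,200,40,[(245,303),(436,157),(463,198),(272,343)],.040,'p_bright')
quad(1,200,40,[(273,373),(460,222),(487,262),(300,410)],.040,'p_dark')
E
python3 m.py
```

```text
rest_red [ 0.5406 -0.165   0.006 ] len 0.1479 wid 0.0686 yaw 0.448
rest_green [ 0.5273 -0.3309  0.006 ] len 0.1483 wid 0.0697 yaw -0.205
rest_blue [0.5112 0.003  0.006 ] len 0.1490 wid 0.0693 yaw -0.123
rest_spare [0.5401 0.1661 0.006 ] len 0.1488 wid 0.0691 yaw 0.133
ch_blue [ 0.5267 -0.3295  0.042 ] len 0.0723 wid 0.0151 yaw -0.063
ch_red [0.5122 0.0035 0.042 ] len 0.0725 wid 0.0161 yaw -0.342
p_bright [ 0.538  -0.1567  0.04  ] len 0.0584 wid 0.0116 yaw 0.629
p_dark [ 0.5444 -0.1725  0.04  ] len 0.0587 wid 0.0114 yaw 0.657
```

```bash
cat > p.py <<'E'
import numpy as np,sys
# usage: p.py cx cy cz cpsi  tx ty tz tpsi -> shift cm, ry
c=list(map(float,sys.argv[1:5]));t=list(map(float,sys.argv[5:9]))
d=np.array(t)-c;s,k=np.sin(c[3]),np.cos(c[3])
print('x %.2f y %.2f z %.2f ry %.3f'%(100*(d[0]*k+d[1]*s),-100*d[2],100*(-d[0]*s+d[1]*k),-d[3]))
E
python3 p.py .545 .09 .328 0  .527 -.3295 .12 -1.634
```

```text
x -1.80 y 20.80 z -41.95 ry 1.634
```

>>> {"fn": "carry_out", "kwargs": {
  "moves": [
    [1,-1.8,20.8,-42,0,1.634,0],
    [1,-1.8,20.8,-42,0,1.634,0],
    [1,-1.8,20.8,-42,0,1.634,0],
    [1,-1.8,20.8,-42,0,1.634,0],
    [1,-1.8,20.8,-42,0,1.634,0],
    [1,-1.8,20.8,-42,0,1.634,0],
    [1,-1.8,20.8,-42,0,1.634,0],
    [1,-1.8,20.8,-42,0,1.634,0],
    [1,-1.8,20.8,-42,0,1.634,0],
    [1,-1.8,20.8,-42,0,1.634,0],
    [1,-1.8,20.8,-42,0,1.634,0],
    [1,-1.8,20.8,-42,0,1.634,0],
    [1,-1.8,20.8,-42,0,1.634,0],
    [1,-1.8,20.8,-42,0,1.634,0],
    [1,-1.8,20.8,-42,0,1.634,0]
  ]
}}

```text
time: 4.2
position: [0.5271, -0.3296, 0.12]
tool_rot: [0.484, -0.515, 0.515, -0.484]
ft_force: [-0.3, 0.6, 0.2]
grip_width: 0.0868
```

```bash
cat > st.py <<'E'
from h import *
import sys
for n in sys.argv[2:]: snap(n,n[:2]+sys.argv[1])
o=robot.get_obs();M=R.from_quat(o['tool_rot']).as_matrix()
print('t %.2f'%o['time'],o['position'].round(4),'psi %.4f'%np.arctan2(M[1,0],M[0,0]),'tooly',M[:,1].round(3),'q6 %.2f'%o['q'][5],'F',o['ft_force'].round(1),'w %.4f'%o['grip_width'])
E
python3 st.py 10 scene side
```

```text
t 4.30 [ 0.5272 -0.3296  0.1199] psi -1.6326 tooly [ 0. -0. -1.] q6 0.89 F [-0.5  0.1 -0.8] w 0.0872
```

View pics/si10.png

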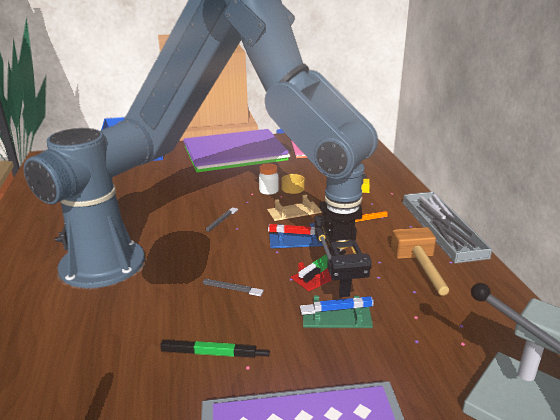

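View pics/sc10.png

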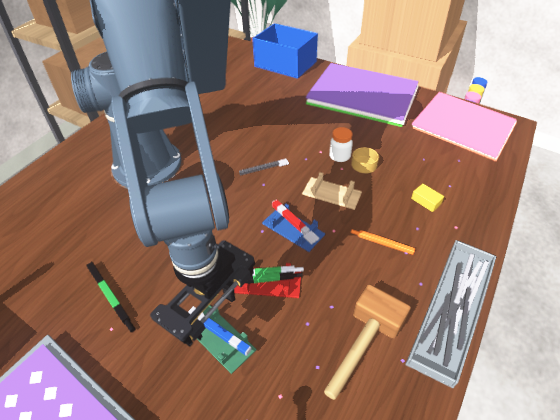

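>>> {"fn": "carry_out", "kwargs": {
  "moves": [
    [1,0,4,0,0,0,0],
    [1,0,6.5,0,0,0,0],
    [1,0,7.9,0,0,0,0],
    [1,0,7.9,0,0,0,0],
    [1,0,7.9,0,0,0,0],
    [0,0,7.9,0,0,0,0],
    [0,0,7.9,0,0,0,0],
    [0,0,7.9,0,0,0,0],
    [0,0,7.9,0,0,0,0],
    [0,0,7.9,0,0,0,0],
    [0,0,7.9,0,0,0,0],
    [0,0,7.9,0,0,0,0],
    [0,0,7.9,0,0,0,0],
    [0,0,7.9,0,0,0,0]
  ],
  "force": 30
}}

```text
time: 5.7
position: [0.5269, -0.3299, 0.0405]
tool_rot: [-0.484, 0.516, -0.515, 0.484]
ft_force: [-0.2, -0.6, 0.1]
grip_width: 0.023
```

```bash
python3 st.py 11 ; python3 - <<'E'
from h import *
print(plane('scene',[[342,135]],.085),plane('scene',[[366,158]],.036),plane('side',[[268,169]],.085),plane('side',[[293,180]],.036))
E
python3 p.py .527 -.3295 .041 -1.634 .5401 .1661 .12 -1.438
```

```text
t 5.70 [ 0.5269 -0.3299  0.0405] psi -1.6339 tooly [-0.  0. -1.] q6 0.90 F [-0.2 -0.6  0.1] w 0.0230
[[0.49268096 0.31235155 0.085     ]] [[0.57482875 0.30980957 0.036     ]] [[0.48707611 0.29992166 0.085     ]] [[0.56896846 0.30561406 0.036     ]]
x -49.54 y -7.90 z -1.82 ry -0.196
```

>>> {"fn": "carry_out", "kwargs": {
  "moves": [
    [0,0,0,0,0,0,0],
    [0,0,0,0,0,0,0],
    [0,0,0,0,0,0,0],
    [0,0,-3,0,0,0,0],
    [0,0,-7,0,0,0,0],
    [0,0,-10,0,0,0,0],
    [0,0,-10,0,0,0,0]
  ]
}}

```text
time: 6.4
position: [0.5294, -0.332, 0.1451]
tool_rot: [0.484, -0.512, 0.519, -0.484]
ft_force: [1.0, -0.4, -0.9]
grip_width: 0.0154
```

```bash
python3 st.py 12 side scene
python3 p.py .527 -.3295 .141 -1.634 .5401 .1661 .141 -1.438
```

```text
t 6.50 [ 0.5269 -0.3299  0.1409] psi -1.6340 tooly [ 0. -0. -1.] q6 0.90 F [-0.3  0.3 -1.8] w 0.0155
x -49.54 y -0.00 z -1.82 ry -0.196
```

View pics/si12.png

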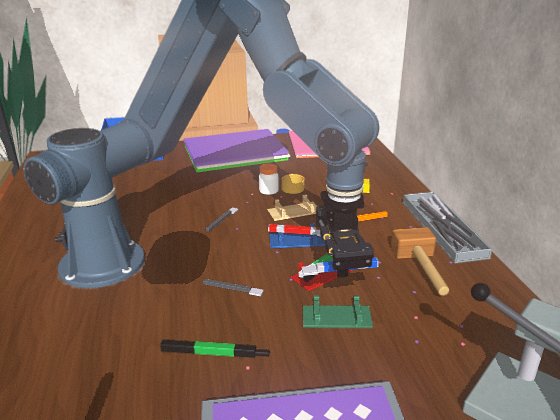

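>>> {"fn": "carry_out", "kwargs": {
  "moves": [
    [0,-49.5,0,-1.8,0,-0.196,0],
    [0,-49.5,0,-1.8,0,-0.196,0],
    [0,-49.5,0,-1.8,0,-0.196,0],
    [0,-49.5,0,-1.8,0,-0.196,0],
    [0,-49.5,0,-1.8,0,-0.196,0],
    [0,-49.5,0,-1.8,0,-0.196,0],
    [0,-49.5,0,-1.8,0,-0.196,0],
    [0,-49.5,0,-1.8,0,-0.196,0],
    [0,-49.5,0,-1.8,0,-0.196,0],
    [0,-49.5,0,-1.8,0,-0.196,0],
    [0,-49.5,0,-1.8,0,-0.196,0],
    [0,-49.5,0,-1.8,0,-0.196,0],
    [0,-49.5,0,-1.8,0,-0.196,0],
    [0,-49.5,0,-1.8,0,-0.196,0]
  ]
}}

```text
time: 7.9
position: [0.54, 0.1636, 0.1399]
tool_rot: [0.532, -0.467, 0.466, -0.531]
ft_force: [-0.0, -0.6, -1.4]
grip_width: 0.0153
```

```bash
python3 st.py 13 side scene
```

```text
t 8.00 [0.5404 0.1637 0.1403] psi -1.4404 tooly [-0.001 -0.    -1.   ] q6 1.54 F [ 0.2  0.4 -0.2] w 0.0155
```

View pics/si13.png

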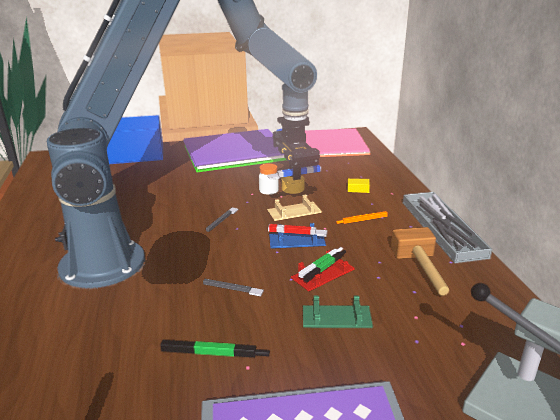

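View pics/sc13.png

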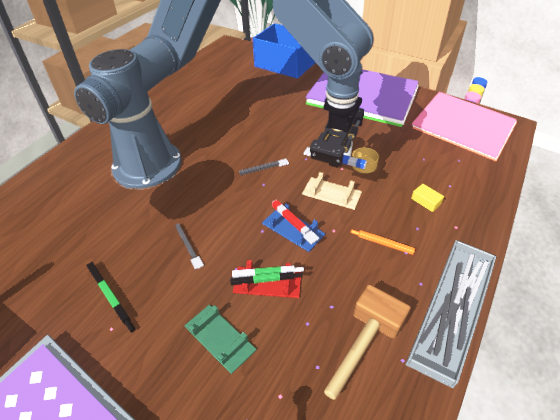

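>>> {"fn": "carry_out", "kwargs": {
  "moves": [
    [0,-0.2,5,0,0,0,0],
    [0,-0.2,8,0,0,0,0],
    [0,-0.2,9,0,0,0,0],
    [0,-0.2,9.9,0,0,0,0],
    [0,-0.2,9.9,0,0,0,0],
    [0,-0.2,9.9,0,0,0,0],
    [0.5,-0.2,9.9,0,0,0,0],
    [0.5,-0.2,9.9,0,0,0,0],
    [0.5,-0.2,9.9,0,0,0,0],
    [0.5,-0.2,9.9,0,0,0,0],
    [0.5,-0.2,9.9,0,0,0,0],
    [0.5,-0.2,7,0,0,0,0],
    [0.5,-0.2,3,0,0,0,0],
    [0.5,-0.2,0,0,0,0,0],
    [1,-0.2,0,0,0,0,0]
  ]
}}

```text
time: 9.5
position: [0.543, 0.1676, 0.1447]
tool_rot: [-0.53, 0.463, -0.468, 0.535]
ft_force: [1.0, -0.2, 0.3]
grip_width: 0.046
```

```bash
python3 st.py 14 side scene; python3 p.py .540 .168 .141 -1.438 .541 -.1645 .141 -0.93
python3 - <<'E'
import cv2
a=cv2.imread('pics/si14.png');cv2.imwrite('pics/x.png',cv2.resize(a[130:340,220:400],None,fx=3,fy=2.8,interpolation=2))
E
```

```text
t 9.60 [0.5401 0.1672 0.1411] psi -1.4379 tooly [ 0.001  0.    -1.   ] q6 1.54 F [ 0.7 -0.5 -0.3] w 0.0529
x 32.97 y -0.00 z -4.30 ry -0.508
```

View pics/x.png

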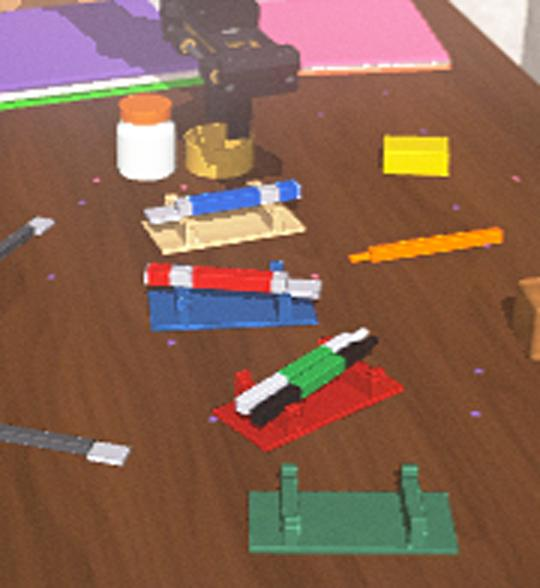

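Candidates for the dark punch in the scene view: black/green at (268,283) lying beside the bright punch on the red rest; a black/green one loose on the table at (110,298), clearly longer and thicker; orange at (383,241). The one on the red rest is meant because it is the smaller non-orange one, and the enlarged crop c1 confirms it, with both sleeves about 58 x 11.5 mm.

>>> {"fn": "carry_out", "kwargs": {
  "moves": [
    [1,33,0,-4.3,0,-0.508,0],
    [1,33,0,-4.3,0,-0.508,0],
    [1,33,0,-4.3,0,-0.508,0],
    [1,33,0,-4.3,0,-0.508,0],
    [1,33,0,-4.3,0,-0.508,0],
    [1,33,0,-4.3,0,-0.508,0],
    [1,33,0,-4.3,0,-0.508,0],
    [1,33,0,-4.3,0,-0.508,0],
    [1,33,0,-4.3,0,-0.508,0],
    [1,33,0,-4.3,0,-0.508,0],
    [1,33,0,-4.3,0,-0.508,0],
    [1,33,0,-4.3,0,-0.508,0]
  ]
}}

```text
time: 10.8
position: [0.5409, -0.1639, 0.1403]
tool_rot: [-0.632, 0.317, -0.316, 0.632]
ft_force: [-0.5, 0.4, 0.3]
grip_width: 0.087
```

```bash
python3 st.py 15 wrist side
```

```text
t 10.90 [ 0.5412 -0.1644  0.1406] psi -0.9282 tooly [-0.  0. -1.] q6 0.44 F [-0.3  0.4 -0.2] w 0.0867
```

View pics/wr15.png

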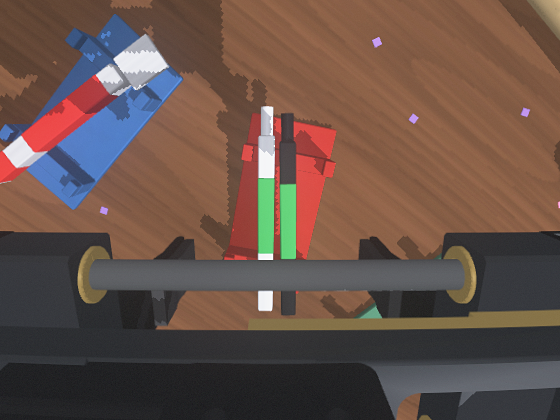

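View pics/si15.png

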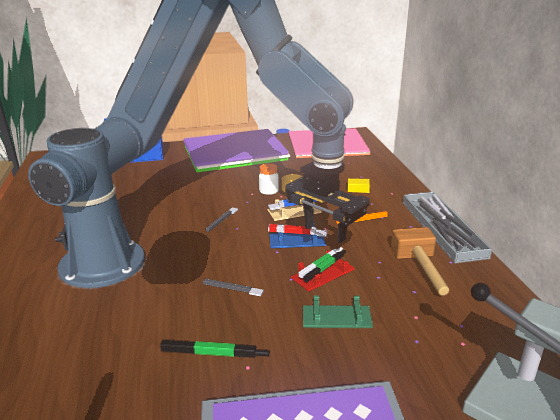

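>>> {"fn": "carry_out", "kwargs": {
  "moves": [
    [1,0,5,0,0,0,0],
    [1,0,8,0,0,0,0],
    [1,0,10.2,0,0,0,0],
    [1,0,10.2,0,0,0,0],
    [1,0,10.2,0,0,0,0],
    [0,0,10.2,0,0,0,0],
    [0,0,10.2,0,0,0,0],
    [0,0,10.2,0,0,0,0],
    [0,0,10.2,0,0,0,0],
    [0,0,10.2,0,0,0,0],
    [0,0,10.2,0,0,0,0],
    [0,0,10.2,0,0,0,0],
    [0,0,10.2,0,0,0,0],
    [0,0,10.2,0,0,0,0],
    [0,0,10.2,0,0,0,0],
    [0,0,10.2,0,0,0,0],
    [0,0,10.2,0,0,0,0]
  ],
  "force": 45
}}

```text
time: 12.6
position: [0.5408, -0.1654, 0.0385]
tool_rot: [-0.632, 0.317, -0.317, 0.632]
ft_force: [-1.3, 0.4, 0.7]
grip_width: 0.0234
```

```bash
python3 st.py 16 wrist
```

```text
t 12.65 [ 0.5408 -0.1654  0.0384] psi -0.9300 tooly [-0.001  0.    -1.   ] q6 0.44 F [-0.7  0.5  0.3] w 0.0232
```

View pics/wr16.png

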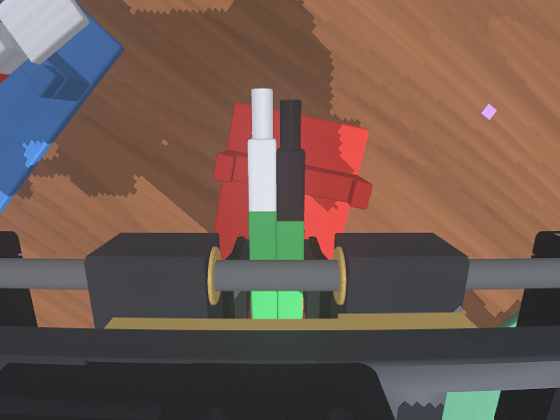

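>>> {"fn": "carry_out", "kwargs": {
  "moves": [
    [0,0,-1.5,0,0,0,0],
    [0,0,-3.5,0,0,0,0],
    [0,0,-6,0,0,0,0],
    [0,0,-8,0,0,0,0],
    [0,0,-10,0,0,0,0],
    [0,0,-10,0,0,0,0],
    [0,0,-10,0,0,0,0]
  ]
}}

```text
time: 13.35
position: [0.5413, -0.1658, 0.1392]
tool_rot: [0.632, -0.316, 0.318, -0.632]
ft_force: [-0.4, -0.0, -1.0]
grip_width: 0.0234
```

```bash
python3 st.py 17 wrist;python3 p.py .541 -.1645 .139 -.93 .5273 -.3309 .139 -1.776
```

```text
t 13.40 [ 0.5407 -0.1655  0.1383] psi -0.9300 tooly [-0.  0. -1.] q6 0.44 F [ 0.5 -0.2 -2. ] w 0.0234
x 12.52 y -0.00 z -11.05 ry 0.846
```

View pics/wr17.png

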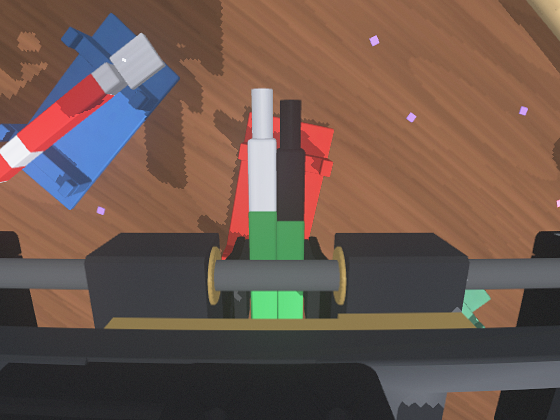

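Both punches are held and level. Next I move them over the green rest in smaller steps.

>>> {"fn": "carry_out", "kwargs": {
  "moves": [
    [0,2,0,-1.8,0,0.12,0],
    [0,4,0,-3.6,0,0.24,0],
    [0,6,0,-5.4,0,0.36,0],
    [0,8,0,-7.2,0,0.48,0],
    [0,10,0,-9,0,0.6,0],
    [0,12,0,-10.5,0,0.72,0],
    [0,12.5,0,-11,0,0.8,0],
    [0,12.5,0,-11,0,0.846,0],
    [0,12.5,0,-11,0,0.846,0],
    [0,12.5,0,-11,0,0.846,0],
    [0,12.5,0,-11,0,0.846,0]
  ]
}}

```text
time: 14.5
position: [0.5274, -0.331, 0.1378]
tool_rot: [-0.447, 0.549, -0.548, 0.446]
ft_force: [0.2, -0.3, -2.5]
grip_width: 0.0234
```

```bash
python3 st.py 18 wrist scene side
```

```text
t 14.65 [ 0.5277 -0.3312  0.1384] psi -1.7752 tooly [-0.  0. -1.] q6 1.04 F [ 0.7 -0.2 -1.6] w 0.0230
```

View pics/wr18.png

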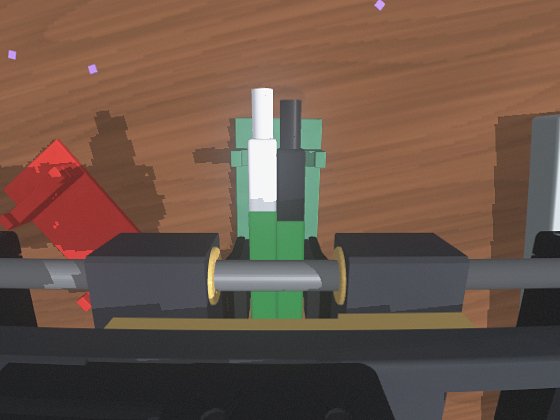

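View pics/si18.png

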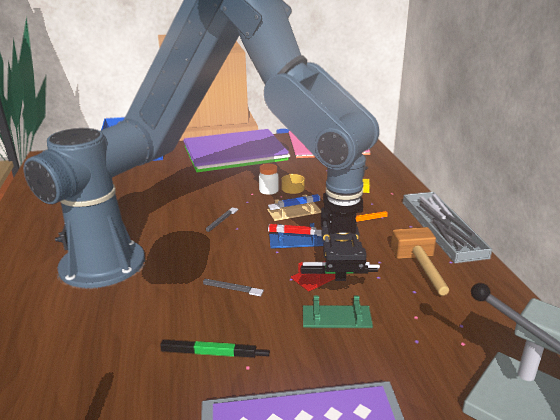

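>>> {"fn": "carry_out", "kwargs": {
  "moves": [
    [0,0,4,0,0,0,0],
    [0,0,7,0,0,0,0],
    [0,0,9,0,0,0,0],
    [0,0,9.9,0,0,0,0],
    [0,0,9.9,0,0,0,0],
    [0,0,9.9,0,0,0,0],
    [0.5,0,9.9,0,0,0,0],
    [0.5,0,9.9,0,0,0,0],
    [0.5,0,9.9,0,0,0,0],
    [0.5,0,9.9,0,0,0,0],
    [0.5,0,9.9,0,0,0,0],
    [0.6,0,7,0,0,0,0],
    [0.7,0,3,0,0,0,0],
    [1,0,0,0,0,0,0],
    [1,0,0,0,0,0,0]
  ]
}}

```text
time: 16.15
position: [0.5301, -0.3337, 0.1434]
tool_rot: [0.446, -0.545, 0.552, -0.447]
ft_force: [1.2, -1.5, 0.6]
grip_width: 0.0674
```

```bash
python3 st.py 19 wrist scene;  python3 p.py .5273 -.3309 .14 -1.776 .5122 .0035 .14 -1.913
python3 - <<'E'
import cv2
a=cv2.imread('pics/sc19.png');cv2.imwrite('pics/x.png',cv2.resize(a[170:390,150:400],None,fx=2.6,fy=2.6,interpolation=2))
E
```

```text
t 16.25 [ 0.5278 -0.3317  0.1393] psi -1.7759 tooly [ 0.001 -0.001 -1.   ] q6 1.04 F [ 0.2 -1.4  0.2] w 0.0754
x -32.43 y -0.00 z -8.29 ry 0.137
```

View pics/x.png

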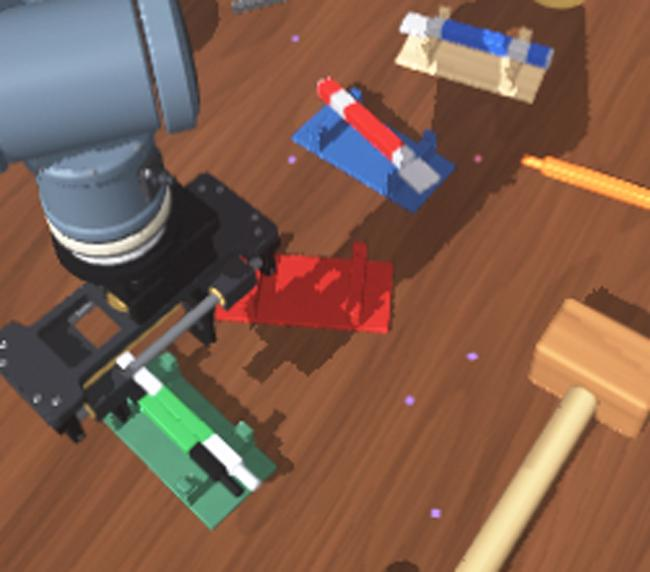

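View pics/wr19.png

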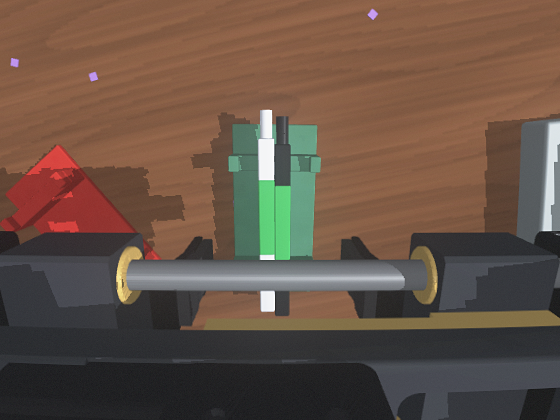

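>>> {"fn": "carry_out", "kwargs": {
  "moves": [
    [1,-32.4,0,-8.3,0,0.137,0],
    [1,-32.4,0,-8.3,0,0.137,0],
    [1,-32.4,0,-8.3,0,0.137,0],
    [1,-32.4,0,-8.3,0,0.137,0],
    [1,-32.4,0,-8.3,0,0.137,0],
    [1,-32.4,0,-8.3,0,0.137,0],
    [1,-32.4,0,-8.3,0,0.137,0],
    [1,-32.4,0,-8.3,0,0.137,0],
    [1,-32.4,0,-8.3,0,0.137,0],
    [1,-32.4,0,-8.3,0,0.137,0],
    [1,-32.4,0,-8.3,0,0.137,0]
  ]
}}

```text
time: 17.35
position: [0.5126, 0.0011, 0.1381]
tool_rot: [-0.407, 0.578, -0.578, 0.407]
ft_force: [-0.1, -0.6, -0.3]
grip_width: 0.0869
```

```bash
python3 st.py 20 wrist
```

```text
t 17.40 [0.5126 0.0011 0.1383] psi -1.9153 tooly [-0. -0. -1.] q6 1.70 F [ 0.1 -0.8 -0.6] w 0.0870
```

View pics/wr20.png

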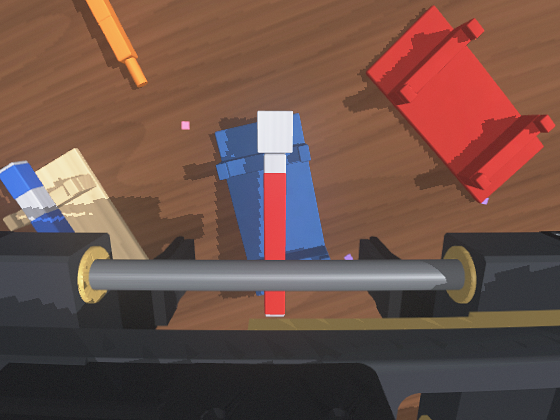

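>>> {"fn": "carry_out", "kwargs": {
  "moves": [
    [0.7,0,5,0,0,0,0],
    [0.7,0,8,0,0,0,0],
    [0.7,0,9.9,0,0,0,0],
    [0.7,0,9.9,0,0,0,0],
    [0.7,0,9.9,0,0,0,0],
    [0,0,9.9,0,0,0,0],
    [0,0,9.9,0,0,0,0],
    [0,0,9.9,0,0,0,0],
    [0,0,9.9,0,0,0,0],
    [0,0,9.9,0,0,0,0],
    [0,0,9.9,0,0,0,0],
    [0,0,9.9,0,0,0,0],
    [0,0,9.9,0,0,0,0],
    [0,0,9.9,0,0,0,0],
    [0,0,7,0,0,0,0],
    [0,0,4,0,0,0,0],
    [0,0,1,0,0,0,0],
    [0,0,-1,0,0,0,0],
    [0,0,-1,0,0,0,0],
    [0,0,-1,0,0,0,0]
  ],
  "force": 30
}}

```text
time: 19.4
position: [0.512, 0.0026, 0.1481]
tool_rot: [-0.408, 0.578, -0.578, 0.407]
ft_force: [-0.8, 0.7, -2.8]
grip_width: 0.0156
```

```bash
python3 st.py 21 wrist;  python3 p.py .5125 .003 .15 -1.913 .5406 -.165 .15 -1.123
```

```text
t 19.45 [0.5115 0.0027 0.1474] psi -1.9130 tooly [-0.002  0.    -1.   ] q6 1.70 F [ 0.6 -0.5 -0.6] w 0.0156
x 14.88 y -0.00 z 8.28 ry -0.790
```

View pics/wr21.png

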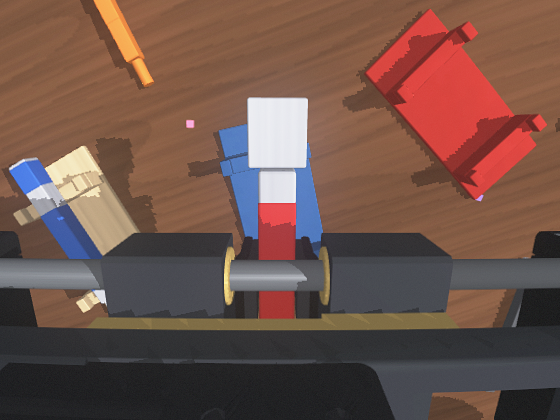

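>>> {"fn": "carry_out", "kwargs": {
  "moves": [
    [0,3,0,1.6,0,-0.14,0],
    [0,6,0,3.2,0,-0.28,0],
    [0,9,0,4.8,0,-0.42,0],
    [0,12,0,6.4,0,-0.56,0],
    [0,14.9,0,8.3,0,-0.7,0],
    [0,14.9,0,8.3,0,-0.79,0],
    [0,14.9,0,8.3,0,-0.79,0],
    [0,14.9,0,8.3,0,-0.79,0],
    [0,14.9,0,8.3,0,-0.79,0],
    [0,14.9,0,8.3,0,-0.79,0]
  ]
}}

```text
time: 20.45
position: [0.5402, -0.1647, 0.1482]
tool_rot: [0.599, -0.377, 0.376, -0.599]
ft_force: [0.3, 0.1, -1.9]
grip_width: 0.0158
```

```bash
python3 st.py 22 wrist
```

```text
t 20.50 [ 0.5404 -0.1648  0.1484] psi -1.1225 tooly [-0.001  0.    -1.   ] q6 0.63 F [ 0.5  0.6 -2.4] w 0.0156
```

View pics/wr22.png

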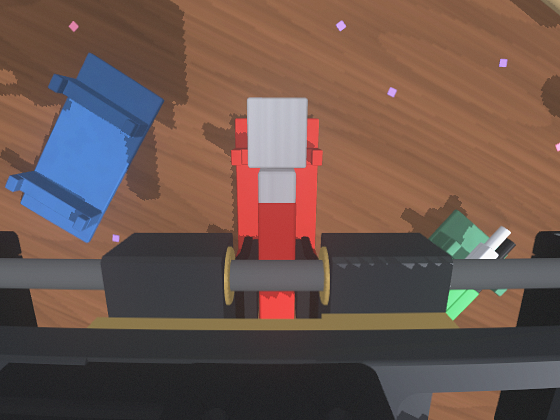

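>>> {"fn": "carry_out", "kwargs": {
  "moves": [
    [0,0,5,0,0,0,0],
    [0,0,8,0,0,0,0],
    [0,0,10,0,0,0,0],
    [0,0,10.8,0,0,0,0],
    [0,0,10.8,0,0,0,0],
    [0,0,10.8,0,0,0,0],
    [0.5,0,10.8,0,0,0,0],
    [0.5,0,10.8,0,0,0,0],
    [0.5,0,10.8,0,0,0,0],
    [0.5,0,10.8,0,0,0,0],
    [0.5,0,10.8,0,0,0,0],
    [0.5,0,7,0,0,0,0],
    [0.5,0,3,0,0,0,0],
    [0.5,0,1,0,0,0,0],
    [0.5,0,1,0,0,0,0]
  ]
}}

```text
time: 22.0
position: [0.5426, -0.1667, 0.1419]
tool_rot: [-0.598, 0.374, -0.379, 0.599]
ft_force: [0.1, 0.3, -1.3]
grip_width: 0.0436
```

```bash
python3 st.py 23 scene side;  python3 p.py .5405 -.165 .14 -1.123 .540 .168 .14 -1.438
python3 - <<'E'
import cv2
a=cv2.imread('pics/si23.png');cv2.imwrite('pics/x.png',cv2.resize(a[130:340,220:400],None,fx=3,fy=2.8,interpolation=2))
E
```

```text
t 22.10 [ 0.5405 -0.1656  0.1387] psi -1.1230 tooly [ 0. -0. -1.] q6 0.63 F [ 0.1  0.1 -0.1] w 0.0435
x -30.04 y -0.00 z 14.37 ry 0.315
```

View pics/x.png

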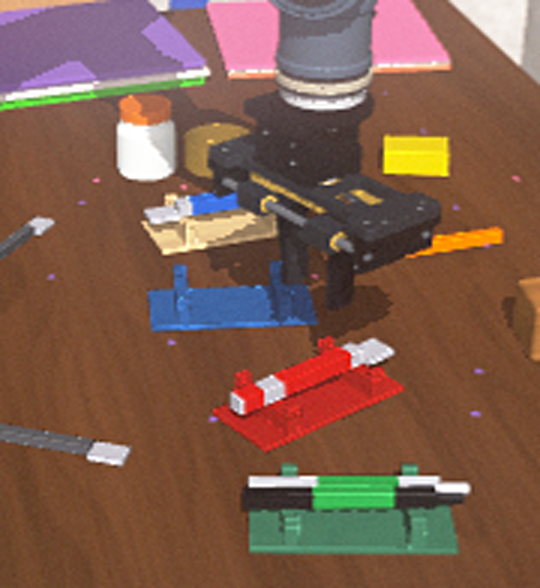

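Red chisel is on the red rest and the pair on the green rest. Next, the blue chisel on the spare rest.

>>> {"fn": "carry_out", "kwargs": {
  "moves": [
    [0.5,-30,0,14.4,0,0.315,0],
    [0.5,-30,0,14.4,0,0.315,0],
    [0.5,-30,0,14.4,0,0.315,0],
    [0.5,-30,0,14.4,0,0.315,0],
    [0.5,-30,0,14.4,0,0.315,0],
    [0.5,-30,0,14.4,0,0.315,0],
    [0.5,-30,0,14.4,0,0.315,0],
    [0.5,-30,0,14.4,0,0.315,0],
    [0.5,-30,0,14.4,0,0.315,0],
    [0.5,-30,0,14.4,0,0.315,0],
    [0.5,-30,0,14.4,0,0.315,0]
  ]
}}

```text
time: 23.2
position: [0.5404, 0.1656, 0.138]
tool_rot: [0.532, -0.467, 0.466, -0.531]
ft_force: [0.6, -0.1, -0.1]
grip_width: 0.0437
```

```bash
python3 st.py 24 wrist scene
```

```text
t 23.30 [0.5406 0.1657 0.1384] psi -1.4403 tooly [-0.001 -0.    -1.   ] q6 1.54 F [-0.4  0.6  1.2] w 0.0435
```

View pics/wr24.png

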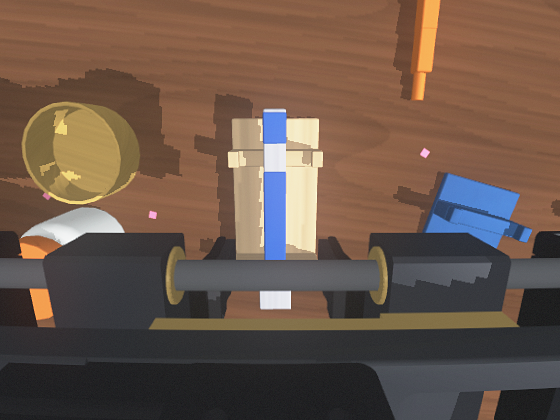

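>>> {"fn": "carry_out", "kwargs": {
  "moves": [
    [0.5,0,5,0,0,0,0],
    [0.5,0,8,0,0,0,0],
    [0.5,0,9.9,0,0,0,0],
    [0.5,0,9.9,0,0,0,0],
    [0.5,0,9.9,0,0,0,0],
    [0,0,9.9,0,0,0,0],
    [0,0,9.9,0,0,0,0],
    [0,0,9.9,0,0,0,0],
    [0,0,9.9,0,0,0,0],
    [0,0,9.9,0,0,0,0],
    [0,0,9.9,0,0,0,0],
    [0,0,9.9,0,0,0,0],
    [0,0,9.9,0,0,0,0],
    [0,0,7,0,0,0,0],
    [0,0,4,0,0,0,0],
    [0,0,1,0,0,0,0],
    [0,0,-1,0,0,0,0],
    [0,0,-1,0,0,0,0],
    [0,0,-1,0,0,0,0]
  ],
  "force": 30
}}

```text
time: 25.2
position: [0.54, 0.1671, 0.148]
tool_rot: [0.532, -0.466, 0.466, -0.532]
ft_force: [-0.4, -0.4, -1.2]
grip_width: 0.0156
```

```bash
python3 st.py 25 ;  python3 p.py .540 .167 .15 -1.438 .5112 .003 .15 -1.694
```

```text
t 25.20 [0.54   0.1671 0.148 ] psi -1.4379 tooly [-0.001 -0.    -1.   ] q6 1.54 F [-0.4 -0.4 -1.2] w 0.0156
x 15.87 y -0.00 z -5.03 ry 0.256
```

>>> {"fn": "carry_out", "kwargs": {
  "moves": [
    [0,4,0,-1.2,0,0.06,0],
    [0,8,0,-2.4,0,0.13,0],
    [0,12,0,-3.7,0,0.2,0],
    [0,15.9,0,-5,0,0.256,0],
    [0,15.9,0,-5,0,0.256,0],
    [0,15.9,0,-5,0,0.256,0],
    [0,15.9,0,-5,0,0.256,0],
    [0,15.9,0,-5,0,0.256,0]
  ]
}}

```text
time: 26.0
position: [0.5118, 0.0042, 0.148]
tool_rot: [-0.469, 0.53, -0.529, 0.469]
ft_force: [0.2, 0.3, -1.2]
grip_width: 0.0156
```

```bash
python3 st.py 26 wrist
```

```text
t 26.05 [0.5119 0.0042 0.1482] psi -1.6917 tooly [-0.001  0.    -1.   ] q6 1.48 F [-0.1  0.7 -0.9] w 0.0158
```

View pics/wr26.png

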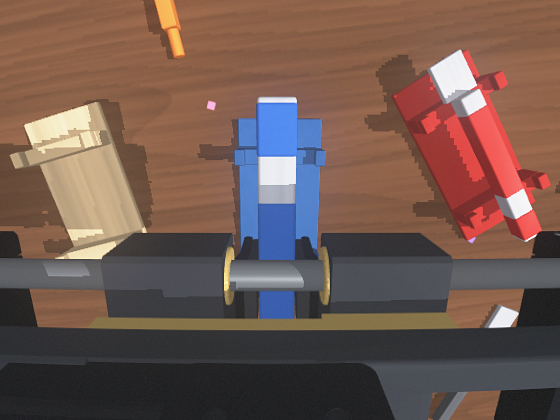

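>>> {"fn": "carry_out", "kwargs": {
  "moves": [
    [0,0.1,5,0,0,0,0],
    [0,0.1,8,0,0,0,0],
    [0,0.1,10,0,0,0,0],
    [0,0.1,10.8,0,0,0,0],
    [0,0.1,10.8,0,0,0,0],
    [0,0.1,10.8,0,0,0,0],
    [0.5,0.1,10.8,0,0,0,0],
    [0.5,0.1,10.8,0,0,0,0],
    [0.5,0.1,10.8,0,0,0,0],
    [0.5,0.1,10.8,0,0,0,0],
    [0.5,0.1,10.8,0,0,0,0],
    [0.5,0.1,7,0,0,0,0],
    [0.5,0.1,3,0,0,0,0],
    [0.5,0.1,0,0,0,0,0],
    [0.5,0.1,0,0,0,0,0]
  ]
}}

```text
time: 27.55
position: [0.5145, 0.0014, 0.1524]
tool_rot: [0.466, -0.527, 0.532, -0.47]
ft_force: [0.8, -0.1, -0.4]
grip_width: 0.043
```

```bash
python3 st.py 27;  python3 p.py .511 .0035 .15 -1.694 .545 -.27 .328 0
```

```text
t 27.55 [0.5145 0.0014 0.1524] psi -1.6939 tooly [ 0.009 -0.002 -1.   ] q6 1.48 F [ 0.8 -0.1 -0.4] w 0.0430
x 26.72 y -17.80 z 6.74 ry -1.694
```

Now the original overhead viewpoints, to check the placement.

>>> {"fn": "carry_out", "kwargs": {
  "moves": [
    [0.5,0,-5,0,0,0,0],
    [0.5,0,-10,0,0,0,0],
    [0.5,26.7,-17.8,6.7,0,-1.694,0],
    [0.5,26.7,-17.8,6.7,0,-1.694,0],
    [0.5,26.7,-17.8,6.7,0,-1.694,0],
    [0.5,26.7,-17.8,6.7,0,-1.694,0],
    [0.5,26.7,-17.8,6.7,0,-1.694,0],
    [0.5,26.7,-17.8,6.7,0,-1.694,0],
    [0.5,26.7,-17.8,6.7,0,-1.694,0],
    [0.5,26.7,-17.8,6.7,0,-1.694,0],
    [0.5,26.7,-17.8,6.7,0,-1.694,0],
    [0.5,26.7,-17.8,6.7,0,-1.694,0],
    [0.5,26.7,-17.8,6.7,0,-1.694,0],
    [0.5,26.7,-17.8,6.7,0,-1.694,0],
    [0.5,26.7,-17.8,6.7,0,-1.694,0],
    [0.5,26.7,-17.8,6.7,0,-1.694,0],
    [0.5,26.7,-17.8,6.7,0,-1.694,0]
  ]
}}

```text
time: 29.25
position: [0.5454, -0.2713, 0.326]
tool_rot: [-0.707, 0.001, -0.0, 0.707]
ft_force: [-0.4, -0.2, 0.5]
grip_width: 0.0435
```

```bash
cat > crop.py <<'E'
import cv2,sys
w=sys.argv[1];x,y,W,H=map(int,sys.argv[2:6]);f=5
a=cv2.imread(f'pics/{w}.png')[y:y+H,x:x+W]; a=cv2.resize(a,None,fx=f,fy=f,interpolation=2);cv2.imwrite(f'pics/{sys.argv[6]}.png',a)
E
python3 - <<'E'
from h import *
import pickle
o,_=snap('wrist','w4');pickle.dump(o,open('o4.pkl','wb'));print(o['position'],o['tool_rot'],o['time'])
E
python3 crop.py w4 200 40 140 110 e1; python3 crop.py w4 195 175 135 85 e2
```

```text
[ 0.54540211 -0.27125481  0.32599217] [-7.06904447e-01  6.70138072e-04 -1.55190339e-04  7.07308723e-01] 29.25
```

>>> {"fn": "carry_out", "kwargs": {
  "moves": [
    [0.5,0,0,5,0,0,0],
    [0.5,0,0,10,0,0,0],
    [0.5,0,0,15,0,0,0],
    [0.5,0,0,20,0,0,0],
    [0.5,0,0,23,0,0,0],
    [0.5,0,0,23,0,0,0],
    [0.5,0,0,23,0,0,0],
    [0.5,0,0,23,0,0,0]
  ]
}}

```text
time: 30.1
position: [0.5458, -0.0424, 0.3266]
tool_rot: [0.707, -0.0, 0.001, -0.707]
ft_force: [0.2, -0.4, -0.9]
grip_width: 0.0439
```

```bash
python3 - <<'E'
from h import *
import pickle
o,_=snap('wrist','w5');pickle.dump(o,open('o5.pkl','wb'));print(o['position'],o['tool_rot'],o['time'])
snap('side','si30');snap('scene','sc30')
E
python3 crop.py w5 180 105 140 80 e3
```

```text
[ 0.54583375 -0.04236845  0.32657927] [ 7.07353302e-01 -2.52107887e-04  5.24302735e-04 -7.06859935e-01] 30.1
```

View pics/e1.png

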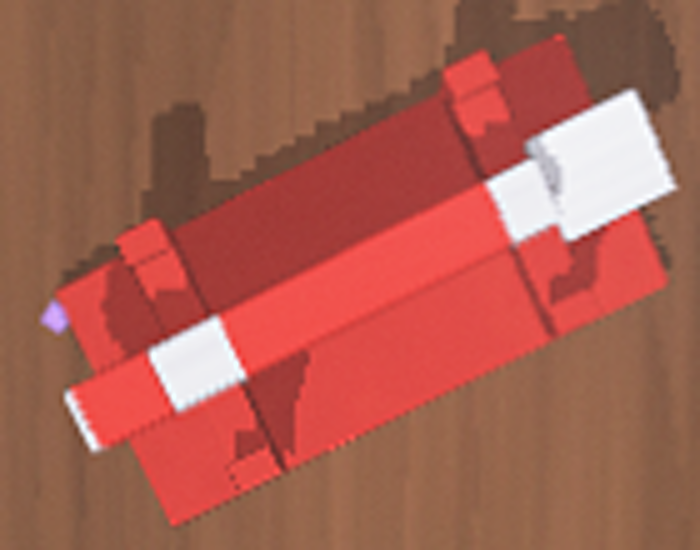

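View pics/e2.png

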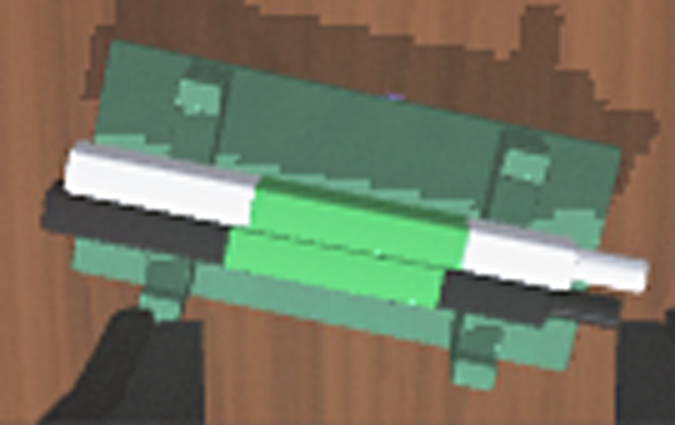

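View pics/e3.png

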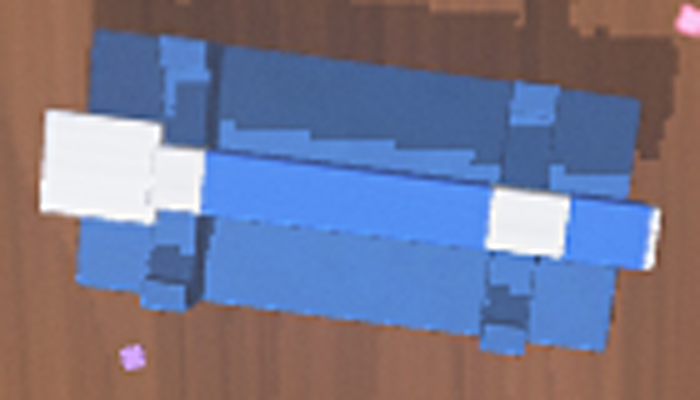

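View pics/si30.png

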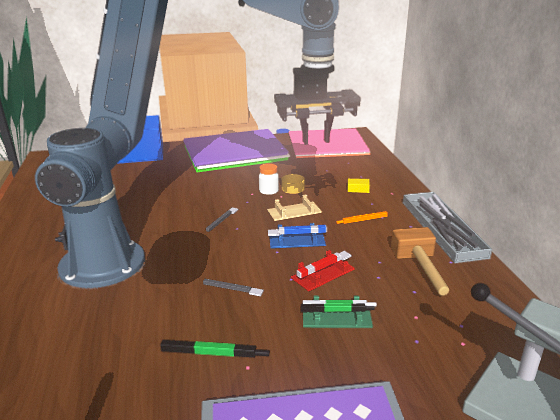

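```bash
sed -n 1,11p m.py | sed 's/(1,2,3)/(4,5)/' > m2.py; cat >> m2.py <<'E'
def rel(r,t,ry):
    d=(t-r)[:2];c,s=np.cos(ry),np.sin(ry);print('   rel x %.1f y %.1f mm'%(1e3*(c*d[0]+s*d[1]),1e3*(-s*d[0]+c*d[1])))
r=quad(4,200,40,[(60,292),(562,36),(667,285),(176,525)],.006,'rest_red')
t=quad(4,200,40,[(218,318),(484,182),(512,247),(246,380)],.042,'ch_red');rel(r,t,.448)
r=quad(4,195,175,[(112,42),(621,148),(568,370),(74,270)],.006,'rest_green')
t=quad(4,195,175,[(258,188),(469,228),(463,269),(250,228)],.040,'p_bright');rel(r,t,-.205)
t=quad(4,195,175,[(232,228),(447,268),(441,307),(226,264)],.040,'p_dark');rel(r,t,-.205)
r=quad(5,180,105,[(96,29),(641,99),(605,352),(78,284)],.006,'rest_blue')
t=quad(5,180,105,[(205,153),(490,189),(485,249),(203,213)],.042,'ch_blue');rel(r,t,-.123)
print('tin/jar now side',plane('side',[[268,169]],.085),plane('side',[[293,180]],.036))
a=cv2.imread('pics/d1.png').astype(int);b=cv2.imread('pics/si30.png').astype(int)
print('jar/tin region diff side',np.abs(a-b)[160:196,255:308].mean())
E
python3 m2.py
```

```text
Traceback (most recent call last):
  File "m2.py", line 10, in <module>
    quad(1,200,40,[(62,303),(565,46),(668,295),(178,535)],.006,'rest_red')
    ~~~~^^^^^^^^^^^^^^^^^^^^^^^^^^^^^^^^^^^^^^^^^^^^^^^^^^^^^^^^^^^^^^^^^^
  File "m2.py", line 5, in quad
    uv=np.array(pts)/5+[x0,y0]; P=plane('wrist',uv,z,O[i])
                                                     ~^^^
KeyError: 1
```

```bash
sed -i 10,11d m2.py; python3 m2.py
```

```text
rest_red [ 0.5406 -0.1652  0.006 ] len 0.1473 wid 0.0685 yaw 0.446
ch_red [ 0.5413 -0.1671  0.042 ] len 0.0727 wid 0.0165 yaw 0.450
   rel x -0.2 y -2.0 mm
rest_green [ 0.5276 -0.3306  0.006 ] len 0.1487 wid 0.0692 yaw -0.210
p_bright [ 0.5331 -0.3263  0.04  ] len 0.0581 wid 0.0115 yaw -0.196
   rel x 4.5 y 5.3 mm
p_dark [ 0.5266 -0.3372  0.04  ] len 0.0593 wid 0.0108 yaw -0.199
   rel x 0.4 y -6.7 mm
rest_blue [0.5116 0.0026 0.006 ] len 0.1488 wid 0.0695 yaw -0.128
ch_blue [0.5119 0.0023 0.042 ] len 0.0725 wid 0.0151 yaw -0.127
   rel x 0.3 y -0.3 mm
tin/jar now side [[0.48707611 0.29992166 0.085     ]] [[0.56896846 0.30561406 0.036     ]]
jar/tin region diff side 8.586827393431166
```

```bash
python3 -c "
from h import *
print(robot.hand_in())"
```

```text
the job is handed in; nothing more can be done
None
```

All tools are on their own rests, and the job was handed in at about 30 s of the 125 s allowed. I parked the blue chisel on the bare rest. Then I carried the punch pair to green in one grasp, the red chisel to red, and the blue chisel from the bare rest to blue.

The last wrist-camera checks, as offsets from rest centre:

| Tool | Lengthwise (mm) | Sideways (mm) | Yaw error (rad) |
|---|---|---|---|
| Red chisel | -0.2 | -2.0 | under 0.015 |
| Blue chisel | 0.3 | -0.3 | under 0.015 |
| Bright punch | 4.5 | 5.3 | under 0.015 |
| Dark punch | 0.4 | -6.7 | under 0.015 |

The punches lie side by side about 12.5 mm apart, the bare rest is empty, and the gripper is clear of everything.

- **Not measured directly:** Tool height and flatness were judged from the pictures, where every tool sits on both ridges.
- **Tin and jar:** They stand at the same side-view pixels as at the start, judged by eye. A pixel difference of that region was not zero (8.6 on average), which I put down to shadows from the arm.
- **Disagreements:** Rest lengths came out 1–2 % short in the wrist views, and the scene and side cameras differed by up to about 12 mm on the jar's position. No check failed.

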